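# Flip the clamp frame and start its thumbscrew

## Robot

A 6-joint arm with a two-finger parallel gripper is mounted at the origin on the work surface. World frame = base frame: x ahead of the robot, y to its left, z up, the work surface at z = 0. Lengths are in m, angles in rad, forces in N, time in s.
With the tool pointing down it reaches from about 0.275 to 1 m from the base axis. Payload 8.4 kg.
Tool frame: the origin (TCP) lies on the centre line of the jaws, within the pads' length; the fingertips stand 17 mm ahead of it and the grasp point (between the pads) lies 2 mm behind it (bot.tcp_to_tips is the y of the fingertips in the tool frame, in m); y points along the fingers, z is the direction in which the jaws open and shut, and the axes are right-handed (so a half turn about y gives the same grasp; the last joint's range is limited). The gripper opens to 85 mm and grips with 20 to 120 N. Pads are 22 mm wide; open, the fingers measure 114 mm over their backs; the gripper's body (76 mm by 85 mm) begins 54 mm behind the grasp point. The pads swing forward as they close: fully open they stand 13 mm farther back than shut.
Start: joints at [1.285, 0.353, 1.633, -0, 1.155, -0.002], TCP at [0.175, 0.6, 0.248] pointing down, gripper open.
Joint ranges: [-2.63, 2.63], [-0.92, 2.1], [0.06, 2.66], [-1.3, 4.44], [0, 2.69], [-3.02, 3.02]. Speed limits (rad/s): [2.22, 2.22, 2.79, 3.14, 3.14, 3.14].

## Interface

Orientations are given as a unit quaternion [x, y, z, w].
In Python, from workcell import bot, hand, kinematics, get_obs, vision, hand_in gives the robot as it stands. The module is installed in compiled form; this text tells all that it offers. Calls block until the motion is done:
- bot.reach(position, orientation): joint-space move of the TCP to a pose.
- bot.servo_line(position, ori=None, velocity=0.15): straight line of the TCP; ori=None keeps the orientation; velocity is the mean speed in m/s.
- bot.goto_joints(angles): joint-space move.
- hand.move_gripper(opening, strength=None): finger opening in m; strength is the grip in N (None keeps the last); returns when the fingers have stopped.
- bot.dwell(seconds).
- kinematics.solve_ik(position, orientation): joint angles nearest the present ones, or None.
- get_obs(): the state.
- vision.read_camera(name): name is "side" or "top"; returns a dict with "frame" (384x512x3 uint8, red, green, blue), "intrinsics" (3x3 intrinsics, pixels), "dist" ([k1, k2, p1, p2, k3] as OpenCV has them; the pictures are not rectified), "view" (4x4, takes a point from world to camera coordinates). Camera axes: x right, y down, z forward; pixel columns grow to the right and rows downward; lengths in m; the calibration is good to about 2 mm. A picture is of the moment at which its call begins. There is no depth.
A pose or a line that the arm cannot do raises bot.IKError and nothing moves.
- hand_in(): hands the job in, once; it reports no verdict.
The state is a dict: "time_s": time; "joint_pos": joint angles; "joint_vel": joint speeds; "joint_efforts": joint torques, N m; "position": TCP position; "orientation": TCP orientation; "wrist_force": force on the tool from outside, world axes, zero at the start; "ft_torque": the same for the moment, N m; "gripper_width": finger opening in m.
Only numpy, scipy, OpenCV 4.12 (cv2) and the standard library are available. Lean on these libraries where they do the work, as an engineer would, in place of code of your own. Each camera call takes 0.05 s, during which the arm holds its last target. There are 200 camera calls.

## Task

The hinged clamp frame of the sample carrier is folded open. Flip it over by its bail handle and lower it gently shut onto the carrier, then start its captive knurled thumbscrew the careful way: turn it backward (anticlockwise seen from above) until it drops into the thread, then forward about one full turn. Finish with the fingers still gripping the screw's head, the frame lying shut and the loose things on the bench left where they are.

Things in the scene. Friction and masses are not known exactly. Their poses are not given: they have to be found in the camera images.
- hinge_mid (a point): Middle of the hinge of the sample carrier, on the hinge axis, about 94 mm above the bench, fixed. x axis along the hinge, y level from the hinge across the carrier to the threaded boss, z up. The carrier is a 120 x 88 mm aluminium plate with two dark sample chips, on a round pedestal on an XY stage (280 x 200 mm, under 55 mm high).
- clamp_frame (a joint): Angle of the clamp frame, rad: 0 = flat shut on the carrier, 1.57 = upright, 3.0 = folded open against its stop on the other (-y) side of the hinge, inner face up. Steel plate 120 mm wide, 8 mm thick, with a window; reaches 130 mm from the hinge axis, which lies at mid-thickness. 0.4 to 0.63 kg, easy hinge: let go, it falls to one side.
- bail (a point): Middle of the bar of the frame's bail handle: round steel bar 10 mm thick, 92 mm long, parallel to the hinge, 172 mm from its axis, at the frame's mid-thickness; 37 mm free between bar and frame, arms 84 mm apart. x along the bar, y outward from the hinge, z out of the outer face (up when shut). Being round, it can turn between the fingers as the frame swings.
- thumbscrew: Captive knurled steel thumbscrew on the frame's middle line, 111 mm from the hinge axis, square to the frame. Round head 28 mm across, 22 mm tall, proud of the outer face (on top when shut, hanging below when open). Right-hand thread, 4 mm per turn; 0.12 kg; slides and turns easily. Origin on its axis at the head's underside, z out through the head's top.
- screw_head (a point): Centre of the thumbscrew's head, on its axis, 11 mm above its underside. With the frame shut it stands 37 mm minus screw_depth above the hinge axis. Only the screw's weight (1.2 N) drops it into the thread: fingers that grip the head and stay at one height hold it up until they loosen or go down.
- screw_depth (a joint): How far the screw is in, m: 0 = drawn fully out; the head's underside stands 22 mm minus this above the frame's outer face. Frame shut and screw let down by its weight: 3.2 to 4.1 mm at first, on the end of the boss's thread; rises to 3.0 mm when turned back to the thread's start, falls there to 7.0 mm; then 4 mm deeper per turn forward (0.64 mm/rad).
- screw_turn (a joint): Turn of the screw, rad: 0 at the start (it may shift a little as the frame shuts), growing forward (clockwise seen on the head's top), falling backward. The thread's start lies at an unknown place 0.8 to 1.7 rad backward of 0. Turned forward (beyond +0.5) before it has dropped, the threads cross and are spoiled. Going up to 1 rad further back than the drop does no harm.
- screwdriver: Bystander: screwdriver 190 mm long with a black handle, lying on the bench.
- tweezers: Bystander: steel tweezers 120 mm long, lying on the bench.
- stub_block: Bystander: white block 90 x 60 x 22 mm carrying six small round sample stubs.
- dish: Bystander: open glass dish, 90 mm across, 16 mm high.
- spare_screw: Bystander: small steel screw standing on its head on the bench, head 22 mm across, 36 mm tall.

How it is judged:
By the outcome, as a careful person would: the job done as asked, in the order asked, and still so for the second after the job is handed in, while the arm keeps its last pose, push and grip.
It also fails if it takes over 72 s, if anything falls off the work surface, if the arm or the gripper's body presses on something with over 40 N, if the wrist force passes 120 N, or if a joint passes its speed limit or range.

## Working session

There is one attempt and no reset: what is moved stays moved. The work goes in short steps, each a Python script; the robot and the scene stay as the last script left them, time stands still between calls to the robot, and variables do not carry over. Pictures are saved under pics/ and viewed, about 8 in all and at most 12, crops included, and the job is handed in when it is done.

```bash
mkdir -p pics; cat > h.py <<'E'
import numpy as np, cv2
from workcell import bot, hand, kinematics, get_obs, vision, hand_in
from scipy.spatial.transform import Rotation as R
def snap(n,f):
    c=vision.read_camera(n); cv2.imwrite('pics/'+f,c['frame'][:,:,::-1]); np.savez('pics/'+f+'.npz',K=c['intrinsics'],d=c['dist'],V=c['view']); return c
def ray(f,uv):
    c=np.load('pics/'+f+'.npz'); p=cv2.undistortPoints(np.array([[uv]],float),c['K'],c['d'])[0,0]
    V=c['V']; d=V[:3,:3].T@np.array([p[0],p[1],1]); o=-V[:3,:3].T@V[:3,3]; return o,d/np.linalg.norm(d)
def onz(f,uv,z):
    o,d=ray(f,uv); return o+d*(z-o[2])/d[2]
def proj(f,P):
    c=np.load('pics/'+f+'.npz'); return cv2.projectPoints(np.array([P],float),cv2.Rodrigues(c['V'][:3,:3])[0],c['V'][:3,3],np.array(c['K'],float),np.array(c['d'],float))[0][0,0]
def tri(r1,r2):
    A=sum(np.eye(3)-np.outer(d,d) for o,d in(r1,r2)); b=sum((np.eye(3)-np.outer(d,d))@o for o,d in(r1,r2)); return np.linalg.solve(A,b)
E
python3 - <<'E'
from h import *
a=snap('top','t0.png');b=snap('side','s0.png')
for c in(a,b):
    V=c['view'];print((-V[:3,:3].T@V[:3,3]).round(3),V[2,:3].round(2),c['intrinsics'][0])
o=get_obs();print(o)
im=np.vstack([cv2.resize(cv2.imread('pics/t0.png'),(400,300)),cv2.resize(cv2.imread('pics/s0.png'),(400,300))])
E
```

```text
[0.352 0.04  1.556] [ 0.13 -0.   -0.99] [443.1155689    0.         248.25165798]
[ 0.328 -0.663  0.897] [ 0.18  0.66 -0.73] [423.30842688   0.         250.00807764]
{'time_s': 0.1, 'joint_pos': array([ 1.28460549e+00,  3.53605262e-01,  1.63407989e+00, -3.23810073e-05,
        1.15520132e+00, -2.40008797e-03]), 'joint_vel': array([ 0.00178126, -0.00249512, -0.00166803, -0.00094075, -0.00084814,
        0.00013906]), 'joint_efforts': array([-9.19815866e-04, -6.06358337e+01, -3.42820358e+01, -7.04401486e-05,
        3.96907257e-03, -1.23361792e-05]), 'position': array([0.17488884, 0.59959534, 0.24761166]), 'orientation': array([ 0.70045486, -0.10004963,  0.09993881, -0.69954649]), 'wrist_force': array([-0.35220292, -0.06584076,  0.63440456]), 'ft_torque': array([-0.02312303,  0.00676928, -0.00811841]), 'gripper_width': 0.08541082630675247}
```

View pics/t0.png

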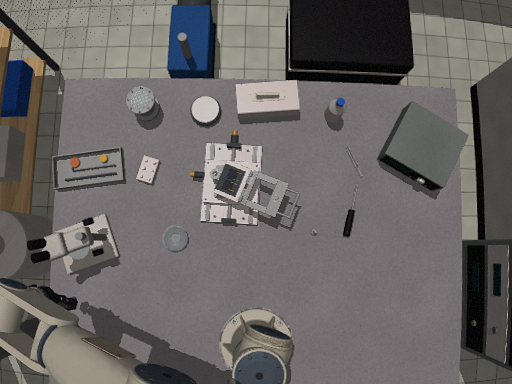

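View pics/s0.png

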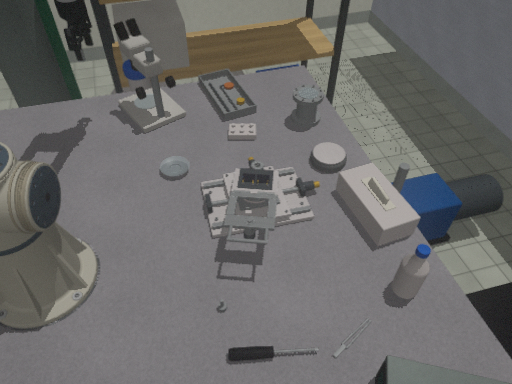

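The top view shows the carrier at about (232,182), with the frame folded toward (270,197) and the bail at about (290,208). In the side view the frame is at (250,215). I'll zoom in on both in one picture.

```bash
python3 - <<'E'
import cv2,numpy as np
a=cv2.imread('pics/t0.png')[135:235,190:310];b=cv2.imread('pics/s0.png')[155:255,195:315]
f=lambda x:cv2.resize(x,None,fx=5,fy=5,interpolation=cv2.INTER_CUBIC)[:, :600]
o=np.hstack([cv2.resize(x,(480,400),interpolation=cv2.INTER_CUBIC) for x in(a,b)])
cv2.imwrite('pics/z0.png',cv2.resize(a,(720,600),interpolation=cv2.INTER_CUBIC));cv2.imwrite('pics/z1.png',cv2.resize(b,(720,600),interpolation=cv2.INTER_CUBIC))
E
```

```text
(no output)
```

View pics/z0.png

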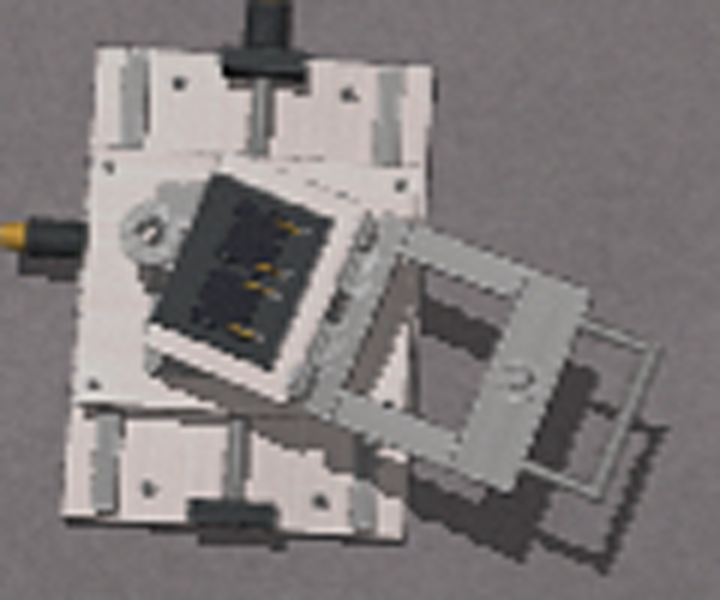

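View pics/z1.png

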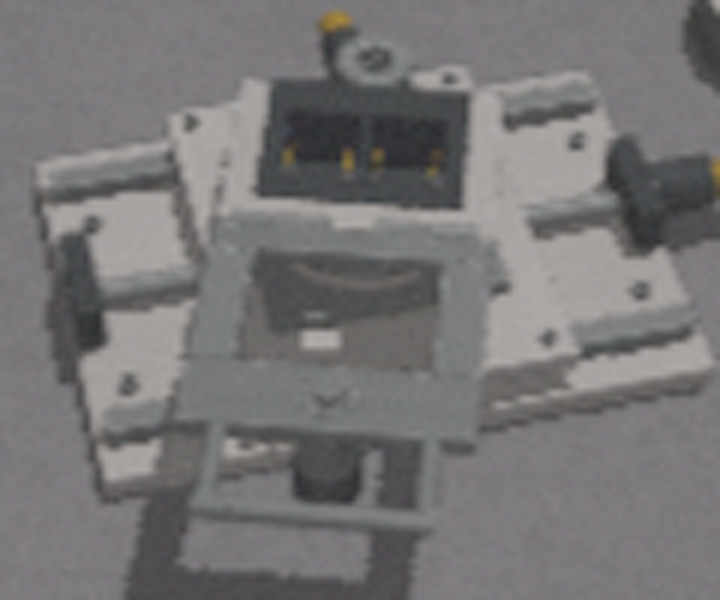

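```bash
python3 - <<'E'
from h import *
T=lambda u,v:(190+u/6-.42,135+v/6-.42)
S=lambda u,v:(195+u/6-.42,155+v/6-.42)
b1=onz('t0.png',T(657,349),.118);b2=onz('t0.png',T(600,496),.118);print('bar',b1,b2,np.linalg.norm(b1-b2))
c1=onz('t0.png',T(590,292),.116);c2=onz('t0.png',T(497,492),.116);print('far corners',c1,c2,np.linalg.norm(c1-c2))
boss=onz('t0.png',T(150,233),.09);print('boss',boss)
m=(b1+b2)/2; print('bail side-chk',tri(ray('t0.png',T(628,422)),ray('s0.png',S(314,515))))
hole=onz('t0.png',T(517,378),.114);print('hole',hole)
print('boss tri',tri(ray('t0.png',T(150,233)),ray('s0.png',S(375,60))))
for n,p in(('bar',m),('cor',(c1+c2)/2)):
  d=boss-p;print(n,p,np.degrees(np.arctan2(d[1],d[0])),np.linalg.norm(d[:2]))
for a,b in((b1,b2),(c1,c2)): d=a-b;print(np.degrees(np.arctan2(d[1],d[0]))+90)
# carrier edges directions
k1=onz('t0.png',T(222,160),.09);k2=onz('t0.png',T(150,335),.09);d=k1-k2;print('car',np.degrees(np.arctan2(d[1],d[0]))+90,np.linalg.norm(d))
E
```

```text
bar [ 0.51674135 -0.13103355  0.118     ] [ 0.43585986 -0.10073314  0.118     ] 0.08637089020366615
far corners [ 0.54756062 -0.09417344  0.116     ] [ 0.43699997 -0.04489516  0.116     ] 0.12104546658389104
boss [0.57872796 0.14951931 0.09      ]
bail side-chk [ 0.47513996 -0.11457586  0.12605422]
hole [ 0.49957376 -0.0549423   0.114     ]
boss tri [0.57732121 0.14940903 0.09329855]
bar [ 0.4763006  -0.11588334  0.118     ] 68.8968061759302 0.28448186782344953
cor [ 0.49228029 -0.0695343   0.116     ] 68.46374535995247 0.23549454692023658
69.46267725070881
65.97686128123229
car 69.51259881468904 0.10630580965539033
```

```bash
cat >> h.py <<'E'
phi=np.radians(68.9); U=np.array([np.cos(phi),np.sin(phi),0]); Z=np.array([0,0,1.]); Hg=np.array([.538,.0445,.094])
def Q(jaw,down=-Z):
    m=np.column_stack([np.cross(down,jaw),down,jaw]); return R.from_matrix(m).as_quat()
def rotq(a): # jaw dir at world heading a, tool down
    return Q(np.array([np.cos(a),np.sin(a),0]))
def bailp(th,r=.172): return Hg+r*(U*np.cos(th)+Z*np.sin(th))
def st(t=''):
    o=get_obs(); print(t,'t%.1f'%o['time_s'],o['position'].round(4),'F',o['wrist_force'].round(1),'M',o['ft_torque'].round(2),'w%.4f'%o['gripper_width'],'j6 %.2f'%o['joint_pos'][5]); return o
E
python3 - <<'E'
from h import *
B=bailp(3.0)
print(B,bailp(0))
o=get_obs(); print(R.from_quat(o['orientation']).as_matrix().round(2))
for s in(1,-1):
  for p in (B+[0,0,.1],B,bailp(2.2),bailp(1.57),bailp(.8),bailp(0)):
    j=kinematics.solve_ik(p,Q(s*U)); print(s,None if j is None else np.round(j,2))
sc=Hg+.111*U
for a in np.arange(-180,180,30):
    j=kinematics.solve_ik(sc+[0,0,.035],rotq(np.radians(a))); print(a,None if j is None else np.round(j,2))
E
```

```text
[ 0.47670021 -0.11436212  0.11827264] [0.59991945 0.20496801 0.094     ]
[[ 0.96 -0.    0.28]
 [-0.28 -0.    0.96]
 [ 0.   -1.   -0.  ]]
1 [-0.24  0.18  1.95 -0.    1.02 -1.44]
1 [-0.24  0.32  2.03 -0.    0.79 -1.44]
1 [-0.1   0.18  1.9  -0.    1.06 -1.3 ]
1 [ 0.08  0.2   1.8  -0.    1.14 -1.12]
1 [ 0.26  0.35  1.71 -0.    1.08 -0.94]
1 [ 0.33  0.54  1.73 -0.    0.88 -0.88]
-1 [-0.24  0.18  1.95 -0.    1.02  1.7 ]
-1 [-0.24  0.32  2.03 -0.    0.79  1.7 ]
-1 [-0.1   0.18  1.9  -0.    1.06  1.84]
-1 [0.08 0.2  1.8  0.   1.14 2.02]
-1 [0.26 0.35 1.71 0.   1.08 2.2 ]
-1 [ 0.33  0.54  1.73 -0.    0.88  2.27]
-180 [ 0.25  0.45  1.79 -0.    0.9  -2.89]
-150 [ 0.25  0.45  1.79 -0.    0.9   2.87]
-120 [ 0.25  0.45  1.79 -0.    0.9   2.34]
-90 [ 0.25  0.45  1.79 -0.    0.9   1.82]
-60 [ 0.25  0.45  1.79 -0.    0.9   1.3 ]
-30 [ 0.25  0.45  1.79 -0.    0.9   0.77]
0 [ 0.25  0.45  1.79 -0.    0.9   0.25]
30 [ 0.25  0.45  1.79 -0.    0.9  -0.28]
60 [ 0.25  0.45  1.79 -0.    0.9  -0.8 ]
90 [ 0.25  0.45  1.79 -0.    0.9  -1.32]
120 [ 0.25  0.45  1.79 -0.    0.9  -1.85]
150 [ 0.25  0.45  1.79 -0.    0.9  -2.37]
```

```bash
python3 - <<'E'
from h import *
o=get_obs(); q0=o['orientation']; p=o['position']
bot.servo_line([p[0],p[1],.42],velocity=.25)
bot.reach([.115,.39,.42],q0)
B=bailp(3.0); q=Q(U)
bot.reach([.42,-.10,.35],q)
hand.move_gripper(.034,20)
bot.reach(B+[0,0,.06],q)
st()
a=snap('top','t1.png');b=snap('side','s1.png')
z=np.vstack([cv2.resize(cv2.imread('pics/'+f)[y:y+60,x:x+120],(800,400),interpolation=cv2.INTER_CUBIC)[:300] for f,y,x in(('t1.png',170,230),('s1.png',205,190))])
cv2.imwrite('pics/z2.png',z)
E
```

```text
t5.2 [ 0.4771 -0.1145  0.1791] F [-0.3 -0.8  1. ] M [-0.05  0.01 -0.01] w0.0337 j6 -1.44
```

View pics/s1.png

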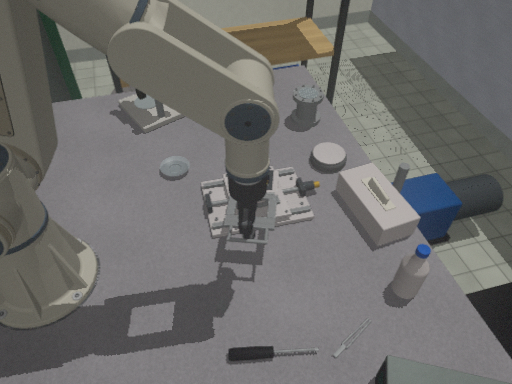

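The side view shows the gripper over the bar's middle, with its tips at about (247,236) and the bar at (247,240). I'll descend and grip.

```bash
python3 - <<'E'
from h import *
B=bailp(3.0)
bot.servo_line(B+[0,0,.02],velocity=.1); st('a')
bot.servo_line(B+[0,0,-.002],velocity=.05); st('b')
for w in (.024,.018,.014,.0):
    hand.move_gripper(w,20); o=st(w)
snap('side','s2.png')
E
```

```text
a t5.9 [ 0.477  -0.1144  0.1388] F [ 0.2  0.3 -0.1] M [-0.05 -0.06  0.02] w0.0342 j6 -1.44
b t6.5 [ 0.4766 -0.1143  0.116 ] F [-0.1 -0.7 -0.2] M [ 0.01 -0.    0.03] w0.0341 j6 -1.44
0.024 t6.7 [ 0.4769 -0.1144  0.1165] F [-0.  -0.2  0.5] M [0.02 0.   0.03] w0.0241 j6 -1.44
0.018 t6.9 [ 0.4768 -0.1143  0.1164] F [0.5 0.4 0.3] M [ 0.03 -0.07  0.01] w0.0181 j6 -1.44
0.014 t7.2 [ 0.4774 -0.1129  0.1165] F [ 2.9 11.6  0.4] M [ 1.88 -0.55  0.01] w0.0145 j6 -1.44
0.0 t7.4 [ 0.4781 -0.111   0.1166] F [ 8.2 26.6  0.1] M [ 4.07 -1.19 -0.05] w0.0093 j6 -1.44
```

```bash
python3 - <<'E'
from h import *
B=bailp(3.0)+[0,0,-.002]
for d in(.002,.0035,.0045):
    bot.servo_line(B+d*U,velocity=.02); o=st(d); f=o['wrist_force']@U; print(f)
    if f<4: break
E
```

```text
0.002 t7.7 [ 0.4782 -0.1108  0.1166] F [ 3.4 13.8  2.5] M [ 1.98 -0.49 -0.02] w0.0092 j6 -1.44
14.085427050287464
0.0035 t7.9 [ 0.4783 -0.1107  0.1165] F [0.4 5.4 5.2] M [ 0.87 -0.09 -0.03] w0.0092 j6 -1.43
5.199306208328764
0.0045 t8.2 [ 0.4783 -0.1107  0.1165] F [-1.1 -0.8  6.2] M [-0.1   0.2  -0.03] w0.0088 j6 -1.43
-1.1460201342829777
```

```bash
sed -i 's/Hg=np.array(.*)$/Hg=np.array([.5394,.0480,.094])/' h.py; python3 - <<'E'
from h import *
hand.move_gripper(0,35)
off=np.array([0,0,-.002])
for th in np.linspace(2.85,.45,17):
    bot.servo_line(bailp(th)+off,velocity=.09); o=get_obs(); f=o['wrist_force']; er=U*np.cos(th)+Z*np.sin(th); et=-U*np.sin(th)+Z*np.cos(th)
    print('%.2f t%.1f Fr %.1f Ft %.1f Fx %.1f w %.4f'%(th,o['time_s'],f@er,f@et,f@np.cross(U,Z),o['gripper_width']),'err',((o['position']-off-bailp(th))@er*1e3).round(1))
    if np.linalg.norm(f)>45: print('STOP',f); break
snap('side','s3.png')
E
```

```text
2.85 t8.8 Fr -1.8 Ft 3.7 Fx 2.0 w 0.0087 err 0.0
2.70 t9.3 Fr 5.0 Ft 2.6 Fx 1.8 w 0.0082 err 0.4
2.55 t9.7 Fr 9.1 Ft 2.7 Fx 1.0 w 0.0090 err 0.9
2.40 t10.1 Fr 16.3 Ft 2.5 Fx -0.4 w 0.0086 err 1.6
2.25 t10.6 Fr 25.5 Ft 3.3 Fx -2.1 w 0.0086 err 2.3
2.10 t11.0 Fr 23.6 Ft 2.4 Fx -3.5 w 0.0086 err 2.1
1.95 t11.4 Fr 21.8 Ft 2.0 Fx -2.7 w 0.0089 err 1.7
1.80 t11.9 Fr 13.7 Ft 1.6 Fx -1.5 w 0.0090 err 1.0
1.65 t12.3 Fr 10.5 Ft 1.7 Fx 1.3 w 0.0084 err 0.6
1.50 t12.7 Fr 6.6 Ft 1.0 Fx 3.5 w 0.0084 err 0.4
1.35 t13.2 Fr 3.8 Ft -0.5 Fx 5.1 w 0.0086 err 0.1
1.20 t13.6 Fr 1.3 Ft -0.1 Fx 5.5 w 0.0086 err -0.1
1.05 t14.0 Fr 1.2 Ft -1.3 Fx 7.7 w 0.0086 err 0.2
0.90 t14.5 Fr -0.6 Ft -1.1 Fx 8.3 w 0.0084 err 0.0
0.75 t14.9 Fr 1.2 Ft -1.5 Fx 8.2 w 0.0085 err 0.2
0.60 t15.3 Fr 0.5 Ft -1.5 Fx 8.3 w 0.0086 err 0.1
0.45 t15.8 Fr 0.6 Ft -2.7 Fx 8.1 w 0.0087 err 0.3
```

View pics/s3.png

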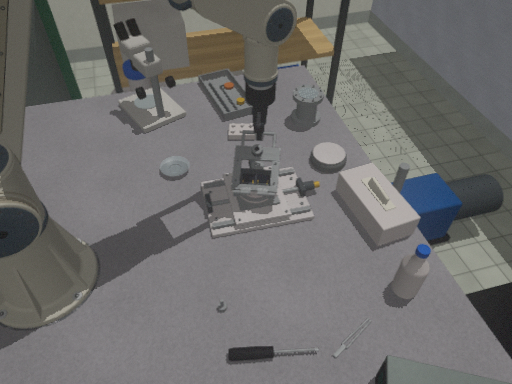

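The side view shows the frame flipped past vertical and held about 0.45 rad open, its screw head on top at (257,149). Forces are small. I'll lower it slowly until contact.

```bash
python3 - <<'E'
from h import *
off=np.array([0,0,-.002])
th=.45
while th>-.06:
    th-= .07 if th>.12 else .012
    bot.servo_line(bailp(th)+off,velocity=.06 if th>.12 else .025); o=get_obs(); f=o['wrist_force']; 
    print('%.3f t%.1f Fz %.1f Fu %.1f'%(th,o['time_s'],f[2],f@U),(o['position']).round(4))
    if th<.13 and f[2]>4: break
E
```

```text
0.380 t16.2 Fz -0.7 Fu 1.9 [0.5974 0.1981 0.1536]
0.310 t16.5 Fz -2.5 Fu 1.5 [0.5987 0.2018 0.1422]
0.240 t16.9 Fz -2.4 Fu 0.5 [0.5998 0.2048 0.1306]
0.170 t17.2 Fz -2.5 Fu 1.8 [0.6005 0.2069 0.1187]
0.100 t17.9 Fz -1.8 Fu 1.0 [0.601  0.2083 0.107 ]
0.088 t18.1 Fz -0.5 Fu 0.1 [0.601  0.2084 0.105 ]
0.076 t18.4 Fz -1.6 Fu -0.5 [0.601  0.2085 0.1029]
0.064 t18.6 Fz -1.6 Fu -0.1 [0.6011 0.2087 0.1008]
0.052 t18.9 Fz -1.4 Fu -0.3 [0.6011 0.2087 0.0988]
0.040 t19.1 Fz -1.3 Fu -0.5 [0.6011 0.2088 0.0967]
0.028 t19.4 Fz -1.4 Fu -1.2 [0.6012 0.2088 0.0947]
0.016 t19.6 Fz 3.6 Fu -1.8 [0.6012 0.2088 0.0933]
0.004 t19.9 Fz 18.8 Fu -5.8 [0.6013 0.2089 0.0927]
```

```bash
python3 - <<'E'
from h import *
p=bailp(.02)+[0,0,-.002]
bot.servo_line(p,velocity=.02); st('zero')
hand.move_gripper(.034,20); st('open')
bot.servo_line(p+[0,0,.09],velocity=.15); 
S=bailp(0,.111); print(S)
j6=.9; a=np.radians(14.5)-j6
bot.reach([S[0],S[1],.20],rotq(a)); hand.move_gripper(.05,20); st('above')
snap('side','s4.png'); snap('top','t4.png')
for f in('s4.png','t4.png'): print(f,proj(f,[S[0],S[1],.1274]),proj(f,[S[0],S[1],.138]))
u,v=map(int,proj('s4.png',[S[0],S[1],.1274])); im=cv2.imread('pics/s4.png')[v-40:v+40,u-50:u+50]; print(u-50,v-40)
cv2.imwrite('pics/z4.png',cv2.resize(im,(700,560),interpolation=cv2.INTER_CUBIC))
E
```

```text
zero t20.1 [0.6012 0.2089 0.0936] F [ 7.  -3.2 -2.1] M [-0.48 -1.01 -0.03] w0.0086 j6 -0.87
open t20.5 [0.601  0.2104 0.0943] F [ 2.4  6.7 -0.3] M [ 0.7  -0.36  0.06] w0.0340 j6 -0.87
[0.57935965 0.15155784 0.094     ]
above t23.1 [0.5794 0.1516 0.2   ] F [-0.3 -1.2 -0.3] M [-0.02  0.01  0.04] w0.0499 j6 0.90
s4.png [258.04636491 154.65456186] [258.09673426 151.7075026 ]
t4.png [213.17047669 171.44045204] [212.93383077 170.92125476]
208 114
```

View pics/z4.png

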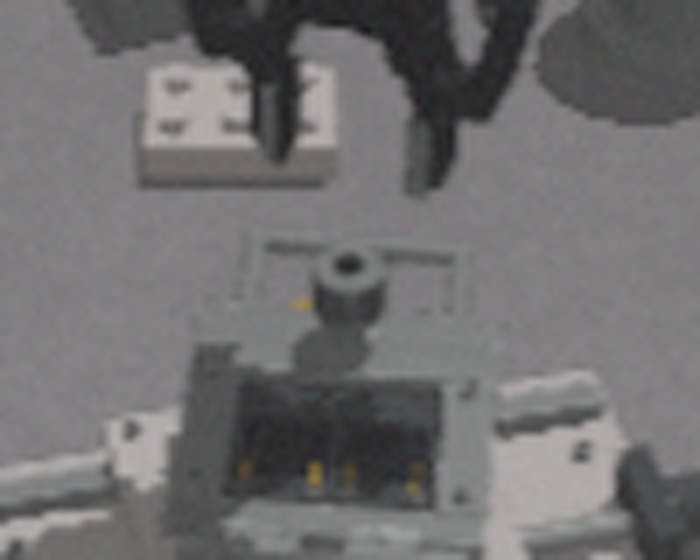

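The side crop shows the frame lying shut and the screw head centred at about (257.3,154.3), within 1 px of the predicted (258.0,154.7). I'll descend and centre the grip by force in two directions.

```bash
cat >> h.py <<'E'
A0=np.radians(14.5)
def scr(xy,z,j6,vel=.08): bot.servo_line([xy[0],xy[1],z],rotq(A0-j6),velocity=vel)
def turn(j6,xy,z):
    j=np.array(kinematics.solve_ik([xy[0],xy[1],z],rotq(A0-j6))); assert abs(j[5]-get_obs()['joint_pos'][5])<4 and abs(j[5])<3.02, j
    bot.goto_joints(j)
def centre(xy,z,j6,s=25):
    xy=np.array(xy,float); hand.move_gripper(.02,s); a=A0-j6; n=np.array([np.cos(a),np.sin(a)])
    for k in range(3):
        o=get_obs(); f=o['wrist_force'][:2]@n; print('  j6 %.2f f %.1f w %.4f Fz %.1f'%(j6,f,o['gripper_width'],o['wrist_force'][2]),o['position'].round(4))
        if abs(f)<3: break
        d=(o['position'][:2]-xy)@n; xy=xy+n*d*(1. if k==0 else .5)+n*np.sign(f)*.0; scr(xy,z,j6,.02)
    return xy
E
python3 - <<'E'
from h import *
xy=np.array([.5787,.1518]); z=.1284
scr(xy,z,.9,.12); st('down')
hand.move_gripper(.036); 
xy=centre(xy,z,.9); hand.move_gripper(.036)
turn(-.67,xy,z); xy=centre(xy,z,-.67); hand.move_gripper(.036); st(xy)
turn(.9,xy,z)
snap('side','s5.png'); np.save('xy.npy',xy)
E
```

```text
down t24.0 [0.5791 0.1519 0.1288] F [ 0.7  0.4 -0.1] M [0.03 0.03 0.02] w0.0500 j6 0.90
  j6 0.90 f -2.9 w 0.0270 Fz 3.9 [0.5787 0.1521 0.1288]
  j6 -0.67 f 0.9 w 0.0271 Fz 0.1 [0.5788 0.1519 0.1285]
[0.5787 0.1518] t26.6 [0.5786 0.1517 0.1283] F [ 0.3 -1.  -0.3] M [-0.06  0.    0.01] w0.0359 j6 -0.67
```

```bash
cat > back.py <<'E'
from h import *
xy=np.load('xy.npy'); z=.1284; J0=.9
def lift(t):
    hand.move_gripper(.02,25); f0=get_obs()['wrist_force'][2]; bot.servo_line([xy[0],xy[1],z+.0012],velocity=.02); bot.dwell(.1)
    o=get_obs(); f=o['wrist_force'][2]; print('%s t%.1f Fz %.1f -> %.1f  Mz %.2f w %.4f j6 %.3f'%(t,o['time_s'],f0,f,o['ft_torque'][2],o['gripper_width'],o['joint_pos'][5])); return f-f0
lift('start')
for b in(-.65,-.85,-1.05,-1.25,-1.45,-1.65,-1.8):
    turn(J0+b,xy,z+.0012); m=get_obs()['ft_torque'][2]
    bot.servo_line([xy[0],xy[1],z],velocity=.02) if False else None
    hand.move_gripper(.034); bot.dwell(.25); snap('side','b%d.png'%round(-b*100))
    bot.servo_line([xy[0],xy[1],z],velocity=.02)
    d=lift('%.2f Mturn %.2f'%(b,m))
    if d<-4: print('DROPPED',b); break
o=get_obs()
E
python3 back.py
```

```text
start t28.7 Fz 0.7 -> -1.3  Mz 0.04 w 0.0270 j6 0.901
-0.65 Mturn 0.01 t30.7 Fz -0.5 -> -0.8  Mz 0.02 w 0.0272 j6 0.251
-0.85 Mturn -0.00 t32.4 Fz 0.6 -> -0.3  Mz -0.03 w 0.0271 j6 0.051
-1.05 Mturn -0.00 t34.0 Fz 1.0 -> -1.2  Mz -0.03 w 0.0270 j6 -0.149
-1.25 Mturn 0.02 t35.7 Fz -0.4 -> -1.3  Mz 0.02 w 0.0275 j6 -0.349
-1.45 Mturn -0.02 t37.4 Fz -0.0 -> -0.8  Mz 0.04 w 0.0270 j6 -0.549
-1.65 Mturn 0.09 t39.0 Fz -0.0 -> -1.2  Mz -0.00 w 0.0273 j6 -0.749
-1.80 Mturn 0.05 t40.6 Fz 0.2 -> -0.4  Mz -0.01 w 0.0270 j6 -0.899
```

```bash
python3 - <<'E'
from h import *
fs=['s5']+['b%d'%k for k in(65,85,105,125,145,165,180)]
t=[cv2.copyMakeBorder(cv2.resize(cv2.imread('pics/%s.png'%f)[138:174,240:276],(196,280),interpolation=cv2.INTER_CUBIC),1,1,2,2,0) for f in fs]
cv2.imwrite('pics/m.png',np.vstack([np.hstack(t[:4]),np.hstack(t[4:])]))
E
```

```text
(no output)
```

View pics/m.png

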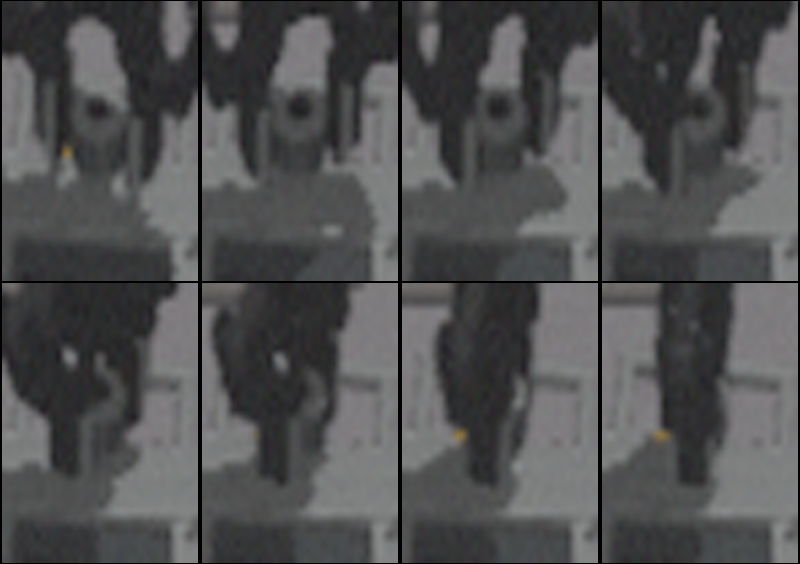

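The early frames (-0.65 to -1.05) show no drop, with the head's hole staying at about the same row. In the later ones the fingers hide the head. I'll release, turn the open fingers back to the heading used for s5 and compare.

```bash
python3 - <<'E'
from h import *
xy=np.load('xy.npy'); z=.1284
hand.move_gripper(.036); turn(.9,xy,z); bot.dwell(.2); snap('side','s6.png'); st()
g=[cv2.imread('pics/%s.png'%f) for f in('s5','s6')]
a,b=[x[:,:,1].astype(np.float32) for x in g]
roi=b[150:160,252:263]; roi=a[151:160,252:263]
r=cv2.matchTemplate(cv2.resize(b[140:172,246:269],None,fx=8,fy=8,interpolation=cv2.INTER_CUBIC),cv2.resize(roi,None,fx=8,fy=8,interpolation=cv2.INTER_CUBIC),cv2.TM_CCOEFF_NORMED)
_,m,_,l=cv2.minMaxLoc(r); print(m,'shift px',l[0]/8-6,l[1]/8-11)
cv2.imwrite('pics/c6.png',np.hstack([cv2.resize(x[138:174,240:276],(390,560),interpolation=cv2.INTER_CUBIC) for x in g]))
E
```

```text
t42.7 [0.5787 0.1518 0.1284] F [ 0.7 -0.3 -0.4] M [0.04 0.   0.02] w0.0359 j6 0.90
0.955231785774231 shift px 0.0 -0.125
```

View pics/c6.png

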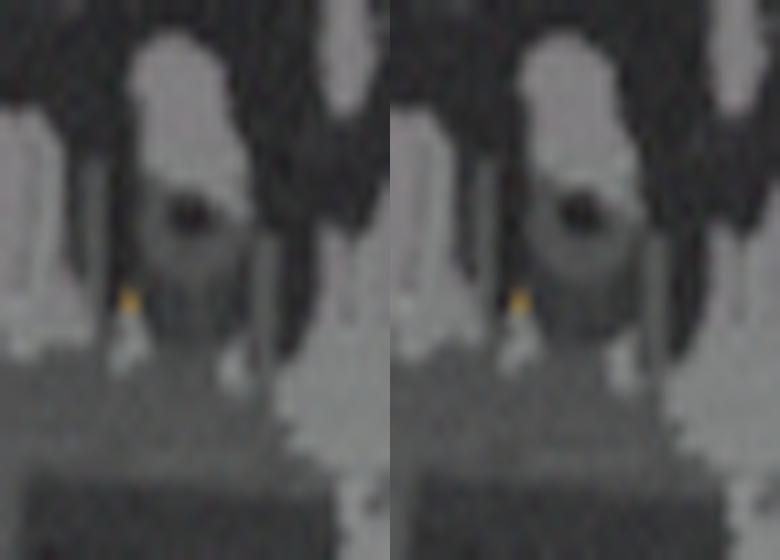

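```bash
cat > fine.py <<'E'
from h import *
import sys
xy=np.load('xy.npy'); z=.1284
a=cv2.imread('pics/s6.png')[:,:,1].astype(np.float32); up=lambda x:cv2.resize(x,None,fx=8,fy=8,interpolation=cv2.INTER_CUBIC)
T=up(a[149:158,253:262])
def shift(f):
    b=cv2.imread('pics/'+f)[:,:,1].astype(np.float32); r=cv2.matchTemplate(up(b[145:164,250:265]),T,cv2.TM_CCOEFF_NORMED); _,m,_,l=cv2.minMaxLoc(r); return m,l[0]/8-3,l[1]/8-4
if __name__=='__main__':
    for f in('s5.png','b65.png','b85.png','b105.png'): print(f,np.round(shift(f),2))
    n=0
    for j in(.75,.6,.45,.3):
        hand.move_gripper(.02,30); turn(j,xy,z+.0004); m=get_obs()['ft_torque'][2]; hand.move_gripper(.036); bot.dwell(.1)
        snap('side','f%d.png'%(j*100)); s=shift('f%d.png'%(j*100)); o=get_obs(); print('%.2f t%.1f Mz %.2f'%(j,o['time_s'],m),np.round(s,2))
        if s[2]>.7: print('DROP'); break
E
python3 fine.py
```

```text
s5.png [0.98 0.   0.12]
b65.png [ 0.88  0.12 -0.38]
b85.png [ 0.8   0.12 -0.38]
b105.png [ 0.43 -0.25 -0.25]
0.75 t43.6 Mz 0.03 [0.97 0.   1.  ]
DROP
```

The head's image moved down by 1.0 px, about 4 mm, so the screw dropped into the thread on the last small backward step. Now I'll turn it forward one turn in two grips, following it down.

```bash
cat > fwd.py <<'E'
from h import *
xy=np.load('xy.npy'); z=.1252; k=.004/(2*np.pi)
for rep in(0,1):
    turn(-1.55,xy,z); hand.move_gripper(.02,35); st('grip')
    for j in np.linspace(-1.55,1.6,4)[1:]:
        z-=k*1.05; turn(j,xy,z); o=st('  j')
        if abs(o['ft_torque'][2])>.6 or abs(o['wrist_force'][2])>25: print('STOP'); raise SystemExit
    if rep==0: hand.move_gripper(.036)
np.save('z.npy',z)
snap('side','s7.png'); snap('top','t7.png')
E
python3 fwd.py
```

```text
grip t45.8 [0.5786 0.1521 0.1253] F [-0.5  2.3  2. ] M [ 0.28  0.2  -0.05] w0.0269 j6 -1.55
  j t46.8 [0.5787 0.1521 0.1246] F [-2.2  3.2  2. ] M [ 0.7   0.33 -0.03] w0.0268 j6 -0.50
  j t47.8 [0.5787 0.1521 0.124 ] F [-1.6  5.1  2.7] M [0.77 0.37 0.01] w0.0269 j6 0.55
  j t48.8 [0.5787 0.1521 0.1233] F [-1.4  3.3  3. ] M [ 0.81  0.39 -0.01] w0.0270 j6 1.60
grip t51.9 [0.5786 0.1521 0.1233] F [0.  2.4 2.4] M [0.36 0.24 0.02] w0.0268 j6 -1.55
  j t52.9 [0.5787 0.1521 0.1226] F [-2.1  4.2  2.8] M [0.68 0.35 0.02] w0.0269 j6 -0.50
  j t53.9 [0.5787 0.1521 0.1219] F [-2.6  4.9  2.4] M [ 0.77  0.36 -0.05] w0.0267 j6 0.55
  j t54.9 [0.5787 0.1521 0.1213] F [-2.   4.6  2.8] M [0.84 0.3  0.02] w0.0266 j6 1.60
```

```bash
python3 - <<'E'
from h import *
xy=np.load('xy.npy'); z=float(np.load('z.npy'))
bot.servo_line([xy[0],xy[1],z+.001],velocity=.02); bot.dwell(.1); st('lift')
bot.servo_line([xy[0],xy[1],z],velocity=.02); st('back')
im=cv2.imread('pics/s7.png'); im0=cv2.imread('pics/f75.png')
cv2.imwrite('pics/z7.png',np.hstack([cv2.resize(x[120:190,220:295],(390,364),interpolation=cv2.INTER_CUBIC) for x in(im0,im)]))
E
```

```text
lift t55.3 [0.5787 0.1521 0.1219] F [-1.   5.3 -1.2] M [ 0.9   0.17 -0.09] w0.0268 j6 1.60
back t55.6 [0.5787 0.1521 0.1213] F [-2.3  4.1  2.9] M [ 0.79  0.3  -0.01] w0.0269 j6 1.60
```

View pics/z7.png

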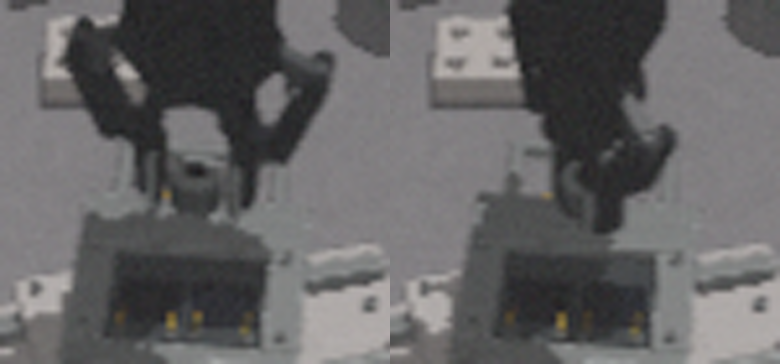

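The right half shows the head gripped at about (253,156) with the frame flat, but the fingers hide the head. I'll do a quick release at the unhidden heading, measure, then regrip.

```bash
python3 - <<'E'
from h import *
from fine import shift
xy=np.load('xy.npy'); z=float(np.load('z.npy'))
hand.move_gripper(.036); turn(.9,xy,z); bot.dwell(.1); snap('side','s8.png'); print(np.round(shift('s8.png'),2),np.round(shift('f75.png'),2)); 
hand.move_gripper(.02,35); bot.dwell(.3); st('grip')
E
```

```text
[0.96 0.   2.12] [0.97 0.   1.  ]
grip t57.2 [0.5785 0.1519 0.1212] F [-3.2  1.8  3.3] M [ 0.27  0.45 -0.02] w0.0268 j6 0.90
```

The head has sunk another 1.1 px, about 4 mm, which matches one full turn in the thread. The screw is gripped again, so I'm handing in.

```bash
python3 -c "
from h import *
hand_in()"
```

```text
the job is handed in; nothing more can be done
```

I flipped the frame over by its bail, lowered it gently shut and started the thumbscrew backward first. I handed in at 57 s with the fingers still gripping the screw's head.

- **Shutting the frame:** Contact came with a few newtons, about 19 N on the last small step, and the side view shows the frame lying flat. The highest wrist force I read was about 28 N.
- **Backward turn:** I turned the screw back in small steps, loosening the fingers after each. It dropped at about -1.95 rad of hand rotation. That is past the stated -1.7 limit, so the screw had probably shifted or slipped a little.
- **Drop and forward turn:** The head sank 1.0 px in the side view at the drop, about 4 mm. I then turned it forward 6.3 rad in two grips, following it down, and it sank another 1.1 px, again about 4 mm. The turning torque stayed near zero, with no sign of crossed threads.

**Checks that were unclear:**
- The lift test I used to sense the drop was never shown to work. It read "not dropped" through -1.8 rad, and the camera then agreed.
- At the end a 1 mm lift met only about 4 N and the hand rose 0.6 mm, so that test says little about the thread. I relied on the camera instead.
- I didn't measure the loose items again. The arm stayed clear of them, and nothing looked moved in the side views.

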